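# Line up two deep-well plates on an orbital shaker and clamp them

### The job

Load the orbital shaker by pushing only: with the fingertips slide the two deep-well plates along its mat until they touch each other, meeting on the white centre line, then gently push the red clamp bar up against them so that both plates are held square and snug between it and the fixed grey bar. Do not lift or tip a plate, and leave the things around the shaker where they are.

Things in the scene. Friction and masses are not known exactly. Their poses are not given: they have to be found in the camera images.
- shaker: Orbital shaker fixed on the bench, white housing 330 mm wide (y), control panel at its -x front. On it an aluminium platform, 300 mm (x) by 360 mm (y), covered by a dark teal mat, 272 by 290 mm, its top 110 mm above the bench. Origin: centre of the underside, on the bench. x points away from the robot to the fixed bar, y left, z up; yaw within 0.2 rad.
- mat_centre (a point): Middle of the white line, on the top of the mat (shaker frame 0, 0, 110 mm). The line is 3 mm wide, printed on the mat along the shaker's x at y = 0.
- stop_face (a point): Middle of the plate-side face of the fixed grey-sleeved bar (shaker frame 90, 0, 132 mm). The bar is 20 mm thick, along y, axis at x = +100 mm, 22 mm above the mat. Both bars are carried by steel rails 12 mm thick along x at y = +/-165 mm, on end blocks 36 by 24 mm (x, y) with knobs up to 49 mm above the mat, which need not be touched.
- plate_blue: White 24-well deep-well plate with a blue sealing mat on top (24 plugs, 4 by 6): 127.8 mm along its x, 85.5 mm along its y, 47 mm high (upright sides to 44 mm), 0.15 to 0.35 kg, too wide to grasp. Origin: centre of the underside; z up. Loose on the mat, slides under 1 to 4 N. It starts on either side of the white line, inner long edge 10 to 25 mm from it, turned at most 5 degrees.
- plate_yellow: White 24-well deep-well plate with a yellow sealing mat on top (24 plugs, 4 by 6): 127.8 mm along its x, 85.5 mm along its y, 47 mm high (upright sides to 44 mm), 0.15 to 0.35 kg, too wide to grasp. Origin: centre of the underside; z up. Loose on the mat, slides under 1 to 4 N. It starts on either side of the white line, inner long edge 10 to 25 mm from it, turned at most 5 degrees.
- clamp_bar (a joint): Travel (m) of the red clamp bar along the rails: 0 fully back towards the robot, growing along the shaker's +x towards the fixed bar, at most 0.085; starts at 0 to 0.022. At 0.067 it touches plates that lie flush against the fixed bar. Friction shoes hold it where it is left: it slides under about 4 N, plus what the plates it pushes add, and stays parallel to the fixed bar.
- bar_mid (a point): Middle of the red clamp bar, on its axis, 22 mm above the mat: a tube along the shaker's y, 20 mm thick, red sleeve 290 mm long, between the robot and the plates. It moves with joint clamp_bar (axis at x = -115 mm + joint value in the shaker frame). Push it anywhere on the side facing the robot; it cannot be lifted.
- reagent_bottle: Amber glass bottle with a blue cap, 56 mm across, 120 mm high, on the bench. Bystander. Origin: centre of its underside.
- tube_rack: White rack, 130 by 100 mm, with six blue-capped 50 ml tubes, 106 mm high, on the bench. Bystander. Origin: centre of its underside.
- mouse: Black computer mouse, 100 by 58 mm, 30 mm high, on the bench. Bystander. Origin: centre of its underside.
- beaker: Glass beaker, 68 mm across, 85 mm high, on the bench. Bystander. Origin: centre of its underside.
- pipette: White and navy pipette, 270 mm long, lying on the bench beyond the shaker. Bystander. Origin: on the bench under the middle, where white body meets navy shaft.

How it is judged:
By the outcome, as a careful person would: the job done as asked, in the order asked, and still so for the second after the job is handed in, with the robot touching nothing.
It also fails if it takes over 54 s, if anything falls off the work surface, if the arm or the gripper's body presses on something with over 40 N, if the wrist force passes 120 N, or if a joint passes its speed limit or range.

### The arm

A 7-joint arm with a two-finger parallel gripper is mounted at the origin on the work surface. World frame = base frame: x ahead of the robot, y to its left, z up, the work surface at z = 0. Lengths are in mm, angles in rad, forces in N, time in s.
With the tool pointing down it reaches from about 400 to 875 mm from the base axis. Payload 19.3 kg.
Tool frame: the origin (TCP) lies at the very end of the fingers, on their centre line; the grasp point (between the pads) lies 19 mm behind it (grip_point_offset is the z of the grasp point in the tool frame, in mm); z points along the fingers, y is the line along which they close (so a half turn about z gives the same grasp; the last joint's range is limited). The gripper opens to 85 mm and grips with 20 to 120 N. Pads are 22 mm wide; open, the fingers measure 114 mm over their backs; the gripper's body (76 mm by 85 mm) begins 54 mm behind the grasp point. The pads swing forward as they close: fully open they stand 13 mm farther back than shut.
Start: joints at [1.155, 0.521, -0.036, 1.599, 0.021, 1.021, -0.113], TCP at [211.815, -588.004, 231.291] pointing down, gripper open.
Joint ranges: [-2.91, 2.91], [-0.3, 2.13], [-1.5, 1.42], [0.17, 2.43], [-1.26, 4.41], [0.16, 1.93], [-2.52, 2.52]. Speed limits (rad/s): [1.89, 1.89, 2.39, 2.39, 3.01, 3.01, 3.01].

### API

Orientations are given as a 3x3 rotation matrix whose columns are the frame's x, y, z axes.
In Python, from workcell import movep, movel, goto_joints, open_gripper, clamp, wait, inverse_kinematics, read_state, camera, PlanningError, finish_job, grip_point_offset gives the robot as it stands. Calls block until the motion is done:
- movep(position, orientation): joint-space move of the TCP to a pose.
- movel(position, frame=None, max_speed=150, guard=None): straight line of the TCP; frame=None keeps the orientation; max_speed is the mean speed in mm/s. With guard (N) it stops when the force on the tool has changed by that much, and returns True; else False.
- goto_joints(angles): joint-space move.
- open_gripper() and clamp(): open the fingers fully, or close them until they stop; the grip force is fixed at half the most.
- wait(seconds).
- inverse_kinematics(position, orientation): joint angles nearest the present ones, or None.
- read_state(): the state.
- camera(name): name is "scene" or "top"; returns a dict with "image" (384x512x3 uint8, blue, green, red), "range_z" (384x512 float32, mm along the optical axis (not along the pixel's ray), 0 where there is no reading), "fx", "fy", "cx", "cy" (pixels), "cam_to_world" (4x4, takes a point from camera to world coordinates). Camera axes: x right, y up, looking along -z (the intrinsics and any distortion apply to the point x, -y, -z); pixel columns grow to the right and rows downward; lengths in mm; the calibration is good to about 2 mm. A picture is of the moment at which its call begins.
A pose or a line that the arm cannot do raises PlanningError and nothing moves.
- finish_job(): hands the job in; it is judged then, once.
The state is a dict: "time": time; "qpos": joint angles; "qvel": joint speeds; "joint_efforts": joint torques, N m; "eef_pos": TCP position; "tool_rot": TCP orientation; "ft_force": force on the tool from outside, world axes, zero at the start; "torque": the same for the moment, N m; "finger_gap": finger opening in mm; "gripper_force": force on a finger pad.
Only numpy, scipy, OpenCV 4.12 (cv2) and the standard library are available. Lean on these libraries where they do the work, as an engineer would, in place of code of your own. Each camera call takes 0.05 s, during which the arm holds its last target. There are 200 camera calls.

## Working session

There is one attempt and no reset: what is moved stays moved. The work goes in short steps, each a Python script; the robot and the scene stay as the last script left them, time stands still between calls to the robot, and variables do not carry over. Pictures are saved under pics/ and viewed, at most 10 in all, crops included, and the job is handed in when it is done.

```bash
mkdir -p pics; ls
python3 - <<'E'
from workcell import *
import cv2,numpy as np
for n in("scene","top"):
    c=camera(n); np.savez(f"{n}0.npz",**c); cv2.imwrite(f"pics/{n}0.png",c["image"])
    print(n,c["fx"],c["fy"],c["cx"],c["cy"],np.round(c["cam_to_world"],3).tolist(),[k for k in c], (c["range_z"]>0).mean())
s=read_state();print(s["time"],s["finger_gap"],np.round(s["tool_rot"],3).tolist(),grip_point_offset)
E
```

```text
pics
scene 470.21015041627555 470.21015041627555 255.4815022833615 189.08689474168074 [[0.472, -0.707, 0.526, 1191.865], [0.881, 0.374, -0.289, -320.103], [0.008, 0.6, 0.8, 986.311], [0.0, 0.0, 0.0, 1.0]] ['image', 'range_z', 'fx', 'fy', 'cx', 'cy', 'cam_to_world'] 0.9959665934244791
top 354.7602841065765 354.7602841065765 251.71468962397518 189.47995073322014 [[0.05, 0.975, -0.219, 421.595], [-0.999, 0.047, -0.017, -0.01], [-0.007, 0.219, 0.976, 946.504], [0.0, 0.0, 0.0, 1.0]] ['image', 'range_z', 'fx', 'fy', 'cx', 'cy', 'cam_to_world'] 0.9959564208984375
0.1 85.09103656058205 [[0.941, 0.339, -0.0], [0.339, -0.941, 0.001], [-0.0, -0.001, -1.0]] -18.700000000000003
```

View pics/top0.png

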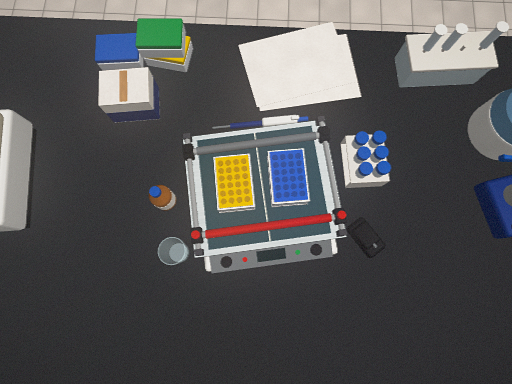

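View pics/scene0.png

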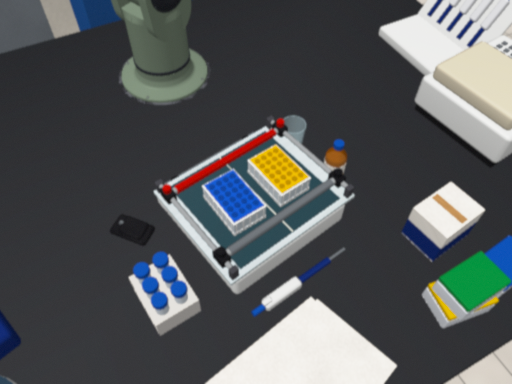

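The top view shows yellow on the left (+y) at (234,181) and blue on the right at (288,176). The white line runs from (255,130) to (270,245). The red bar runs (195,235)–(340,216) and the grey bar (190,152)–(325,133). The scene view shows the same from beyond the shaker, with the yellow plate at (279,170) and the blue at (234,196).

```bash
cat > vis.py <<'E'
import cv2, numpy as np
Z_TOP,Z_BAR,Z_MAT=157,132,110
def ray(c,uv,z):
    uv=np.atleast_2d(uv).astype(float); T=c["cam_to_world"]
    d=np.c_[(uv[:,0]-c["cx"])/c["fx"],-(uv[:,1]-c["cy"])/c["fy"],-np.ones(len(uv))]@T[:3,:3].T
    return T[:3,3]+d*((z-T[2,3])/d[:,2])[:,None]
def depth(c,m):   # median world point of masked range pixels
    v,u=np.nonzero(m&(c["range_z"]>0)); r=c["range_z"][v,u]
    p=np.c_[(u-c["cx"])/c["fx"]*r,-(v-c["cy"])/c["fy"]*r,-r]
    return p@c["cam_to_world"][:3,:3].T+c["cam_to_world"][:3,3]
def masks(c):
    h=cv2.cvtColor(c["image"],cv2.COLOR_BGR2HSV); H,S,V=cv2.split(h)
    u=dict(red=((H<6)|(H>174))&(S>150)&(V>70),blue=(H>105)&(H<125)&(S>140)&(V>90),yellow=(H>18)&(H<32)&(S>140)&(V>110))
    vv,uu=np.mgrid[:384,:512]
    w=ray(c,np.c_[uu.ravel(),vv.ravel()],Z_TOP)[:,:2].reshape(384,512,2)
    return u,w
def biggest(m):
    n,l,s,_=cv2.connectedComponentsWithStats(m.astype(np.uint8)); k=1+np.argmax(s[1:,4]); return l==k
def plate(c,m):   # centre, yaw, size of coloured seal on plane Z_TOP
    cnt=max(cv2.findContours(m.astype(np.uint8),cv2.RETR_EXTERNAL,cv2.CHAIN_APPROX_NONE)[0],key=cv2.contourArea)
    w=ray(c,cnt[:,0],Z_TOP)[:,:2].astype(np.float32); (x,y),(a,b),t=cv2.minAreaRect(w)
    if a<b: a,b,t=b,a,t+90
    t=(t+90)%180-90
    return np.array([x,y]),np.radians(t),(a,b)
E
python3 - <<'E'
from vis import *
for n in("scene","top"):
    c=dict(np.load(f"{n}0.npz")); M,w=masks(c)
    roi=(w[...,0]>400)&(w[...,0]<800)&(abs(w[...,1])<200)
    print(n)
    for k in("yellow","blue"):
        m=cv2.morphologyEx((M[k]&roi).astype(np.uint8),cv2.MORPH_CLOSE,np.ones((5,5)))>0
        # exclude rack by biggest blob
        m=biggest(m); p,t,s=plate(c,m); print(k,p.round(1),round(t,4),np.round(s,1),"area",m.sum(),"z pct",np.percentile(depth(c,m)[:,2],[10,50,90]).round(1), depth(c,m)[:,:2].mean(0).round(1))
    m=biggest(M["red"]&roi); v,u=np.nonzero(m); d=depth(c,m); q=ray(c,np.c_[u,v],Z_BAR)[:,:2]
    vx,vy,x0,y0=cv2.fitLine(q.astype(np.float32),cv2.DIST_HUBER,0,.01,.01).ravel()
    s=(q-[x0,y0])@[vx,vy]; print("red pt",x0,y0,"yaw of normal",np.arctan2(-vx,vy) if vy>0 else np.arctan2(vx,-vy),"ext",s.min(),s.max(),"mid",(np.array([x0,y0])+np.array([vx,vy])*(s.min()+s.max())/2).round(1),"ztop",np.percentile(d[:,2],[50,95]).round(1))
    if n=="top":
        g=cv2.cvtColor(c["image"],cv2.COLOR_BGR2GRAY).astype(float)
        pts=[]
        for r in range(160,212):
            cc=255+(r-130)*15/115; a=np.arange(int(cc)-6,int(cc)+8); x=g[r,a]; x=x-np.median(x); x[x<.4*x.max()]=0
            pts.append((np.sum(a*x)/x.sum(),r))
        q=ray(c,pts,Z_MAT)[:,:2].astype(np.float32)
        vx,vy,x0,y0=cv2.fitLine(q,cv2.DIST_HUBER,0,.01,.01).ravel(); 
        res=(q-[x0,y0])@[-vy,vx]
        print("line",x0,y0,np.arctan(vy/vx),"res",res.std())
        # grey bar: brightness profile across at several columns
        for col in(215,245,275,300): print(col,g[128:160,col].astype(int).tolist())
E
```

```text
scene
yellow [617.3  54.6] 0.1333 [119.1  75.8] area 1329 z pct [155.7 157.8 159.9] [619.2  54.2]
blue [636.9 -70.7] 0.1262 [118.1  74.7] area 1483 z pct [155.8 157.9 160. ] [639.5 -71.2]
red pt 520.87695 -34.16563 yaw of normal 0.18764576 ext -153.03947936010115 139.88078042596254 mid [519.6 -27.7] ztop [140.1 144. ]
top
yellow [617.2  57.2] 0.1501 [119.2  76. ] area 1674 z pct [155.7 157.5 159.5] [616.1  56.9]
blue [636.8 -67.9] 0.128 [118.6  75.5] area 1642 z pct [155.6 157.4 159.3] [635.7 -67.9]
red pt 521.1305 -27.33169 yaw of normal 0.18439755 ext -144.43716282988004 145.89181853848163 mid [521.3 -28. ] ztop [140.7 143.5]
line 627.08844 -7.2657657 0.18820535 res 1.6522224
215 [95, 62, 67, 63, 62, 128, 221, 213, 218, 226, 80, 78, 79, 83, 78, 75, 82, 112, 121, 127, 130, 123, 111, 102, 87, 83, 85, 82, 96, 210, 202, 196]
245 [64, 121, 226, 217, 221, 230, 119, 81, 91, 89, 89, 84, 85, 115, 123, 127, 131, 124, 115, 108, 91, 83, 87, 84, 85, 94, 248, 189, 183, 182, 177, 153]
275 [219, 223, 117, 83, 87, 92, 88, 88, 85, 119, 127, 125, 135, 128, 114, 108, 97, 81, 89, 90, 86, 83, 208, 169, 94, 103, 96, 85, 88, 90, 89, 84]
300 [89, 89, 88, 88, 91, 88, 120, 126, 129, 130, 124, 113, 104, 92, 86, 87, 84, 87, 86, 79, 155, 176, 94, 94, 98, 98, 91, 86, 84, 98, 99, 100]
```

```bash
cat > rob.py <<'E'
from workcell import *
from vis import *
YAW=.186; sx=np.array([np.cos(YAW),np.sin(YAW),0]); sy=np.array([-sx[1],sx[0],0]); dn=np.array([0,0,-1.])
c=dict(np.load("top0.npz"))
b=ray(c,[(215,148.2),(245,144.4),(275,140.4),(300,136.9)],Z_BAR)
L=np.array([626.,-8.0,0])                       # point on white line
O=L+sx*((b.mean(0)-L)@sx-100); O[2]=0           # shaker origin
def W(x,y,z): return O+x*sx+y*sy+np.array([0,0,z])
def S(p): d=np.r_[p[:2],0]-O; return np.array([d@sx,d@sy])
def Rm(x,y): return np.stack([x,y,dn],1)
SIDE=Rm(sy,sx); SIDE2=Rm(-sy,-sx); FRONT=Rm(sx,-sy)
def look(tag):
    out={}
    for n in("top","scene"):
        c=camera(n); cv2.imwrite(f"pics/{n}_{tag}.png",c["image"]); M,w=masks(c)
        roi=(w[...,0]>400)&(w[...,0]<800)&(abs(w[...,1])<200)
        for k in("yellow","blue"):
            m=cv2.morphologyEx((M[k]&roi).astype(np.uint8),cv2.MORPH_CLOSE,np.ones((5,5)))>0
            p,t,s=plate(c,biggest(m)); print(n,k,S(p).round(1),"yaw",round(t-YAW,3),np.round(s,1))
        m=biggest(M["red"]&roi); v,u=np.nonzero(m); q=ray(c,np.c_[u,v],Z_BAR)
        print(n,"bar x",round(np.median((q-O)@sx),1))
def rep():
    s=read_state(); print("t",round(s["time"],2),"tcp",S(s["eef_pos"]).round(1),round(s["eef_pos"][2],1),"F",np.round(s["ft_force"],1))
E
python3 - <<'E'
from rob import *
print("O",O.round(1),"stop yaw",np.polyfit(b[:,1],b[:,0],1)[0])
for k,p in dict(yellow=[617.2,55.9],blue=[636.8,-69.3],bar=[520.9,-28]).items(): print(k,S(np.array(p)).round(1))
for n,R in(("s",SIDE),("s2",SIDE2),("f",FRONT)):
    for p in((0,134,116),(0,134,200),(0,-134,116),(-140,0,120),(-40,0,120)):
        q=inverse_kinematics(W(*p),R); print(n,p,None if q is None else np.round(q,2))
E
```

```text
O [622.2  -8.7   0. ] stop yaw -0.18912428459657543
yellow [ 7.1 64.4]
blue [  3.2 -62.2]
bar [-103.1   -0.2]
s (0, 134, 116) [ 0.1   0.7  -0.6   1.71  0.49  0.88 -0.52]
s (0, 134, 200) [ 0.16  0.61 -0.68  1.65  0.43  1.04 -0.48]
s (0, -134, 116) [ 0.43  0.75 -0.48  1.57  0.41  0.93 -0.01]
s (-140, 0, 120) [ 0.38  0.52 -0.56  2.04  0.42  0.7  -0.27]
s (-40, 0, 120) [ 0.34  0.66 -0.6   1.79  0.48  0.85 -0.3 ]
s2 (0, 134, 116) [-0.87  0.88  0.95  1.77 -0.86  0.97 -2.52]
s2 (0, 134, 200) [-0.98  0.91  1.22  1.71 -0.91  1.21 -2.47]
s2 (0, -134, 116) [-0.15  0.76  0.44  1.6  -0.39  0.87 -2.51]
s2 (-140, 0, 120) [-0.54  0.58  0.67  2.08 -0.57  0.67 -2.44]
s2 (-40, 0, 120) [-0.53  0.72  0.69  1.83 -0.61  0.82 -2.48]
f (0, 134, 116) [-0.07  0.65 -0.34  1.72  0.29  0.81 -1.93]
f (0, 134, 200) [ 0.03  0.57 -0.48  1.66  0.3   0.99 -1.94]
f (0, -134, 116) [ 0.22  0.71 -0.14  1.58  0.12  0.86 -1.36]
f (-140, 0, 120) [ 0.12  0.48 -0.22  2.05  0.17  0.63 -1.6 ]
f (-40, 0, 120) [ 0.07  0.6  -0.2   1.8   0.17  0.76 -1.6 ]
```

Run:
```python
from rob import *
movep(W(3,-134,235),SIDE)
movel(W(3,-134,116),max_speed=120,guard=15); rep()
print(movel(W(3,-99,116),max_speed=35,guard=20)); rep()
look("a")
```

```text
t 3.48 tcp [   3.4 -134.1] 116.8 F [ 0.4  0.  -0.1]
False
t 4.63 tcp [  2.9 -99. ] 115.9 F [-0.8  0.9  0.3]
top yellow [ 7.3 65.7] yaw -0.036 [119.2  76. ]
top blue [  1.  -43.6] yaw 0.0 [118.6  75.6]
top bar x -102.8
scene yellow [ 6.9 63.1] yaw -0.053 [119.1  75.8]
scene blue [  2.3 -43. ] yaw -0.004 [114.3  66.6]
scene bar x -103.9
```

Run:
```python
from rob import *
def line(n,zs):
    c=dict(np.load(f"{n}0.npz")); g=cv2.cvtColor(c["image"],cv2.COLOR_BGR2GRAY).astype(np.float32)
    xs=np.arange(-80,85,3.); ys=np.arange(-8,8.1,.5); T=c["cam_to_world"]; out=[]
    for x in xs:
        P=(np.array([W(x,y,zs) for y in ys])-T[:3,3])@T[:3,:3]
        u=c["cx"]+c["fx"]*P[:,0]/-P[:,2]; v=c["cy"]+c["fy"]*P[:,1]/P[:,2]
        p=cv2.remap(g,u.astype(np.float32)[None],v.astype(np.float32)[None],cv2.INTER_LINEAR)[0]; w=p-np.median(p); w[w<.3*w.max()]=0
        out.append((x,(w*ys).sum()/w.sum(),p.max()))
    o=np.array(out); k=abs(o[:,1]-np.median(o[:,1]))<1.5; f=np.polyfit(o[k,0],o[k,1],1); print(n,k.sum(),len(o),"y at 0",f[1],"slope",f[0],"std",(o[k,1]-np.polyval(f,o[k,0])).std())
line("top",110); line("scene",110)
movel(W(3,-97.7,116),max_speed=20,guard=20); rep()
movel(W(3,-134,116),max_speed=150); movel(W(3,-134,190),max_speed=200)
movep(W(7,134,190),SIDE); movel(W(7,134,116),max_speed=120,guard=15); rep()
print(movel(W(7,99.5,116),max_speed=35,guard=20)); rep()
look("b")
```

```text
top 55 55 y at 0 0.40581409333457225 slope -0.0012491768739266392 std 0.10596585346432608
scene 36 55 y at 0 -2.0662435151335967 slope -0.009555918617926405 std 0.5348862505905289
t 4.98 tcp [  3.  -97.6] 116.0 F [ 0.  -1.6  0.4]
t 7.7 tcp [  7.3 133.9] 116.5 F [-0.4  0.6 -0.4]
False
t 8.83 tcp [ 6.9 99.5] 115.9 F [ 0.7 -0.3  0.5]Traceback (most recent call last):
  File "<stdin>", line 16, in <module>
  File "rob.py", line 19, in look
    p,t,s=plate(c,biggest(m)); print(n,k,S(p).round(1),"yaw",round(t-YAW,3),np.round(s,1))
                  ~~~~~~~^^^
  File "vis.py", line 18, in biggest
    n,l,s,_=cv2.connectedComponentsWithStats(m.astype(np.uint8)); k=1+np.argmax(s[1:,4]); return l==k
                                                                      ~~~~~~~~~^^^^^^^^^
    return _wrapfunc(a, 'argmax', axis=axis, out=out, **kwds)
    return bound(*args, **kwds)
ValueError: attempt to get argmax of an empty sequence
```

Run:
```python
from rob import *
movel(W(7,134,116),max_speed=150); movel(W(7,134,190),max_speed=200)
movep(W(-230,60,260),FRONT); rep()
look("c")
```

```text
t 10.93 tcp [-229.4   60.2] 259.7 F [ 0.3  0.5 -0.7]
top yellow [ 8.7 46.7] yaw -0.002 [119.1  75.8]
top blue [  1.1 -42.5] yaw -0.004 [118.7  75.4]
top bar x -102.8
scene yellow [ 8.  44.5] yaw -0.0 [118.6  76.2]
scene blue [  1.1 -45.4] yaw -0.002 [116.6  75. ]
scene bar x -104.3
```

```bash
python3 -c "
import cv2
a=cv2.imread('pics/top_c.png')[110:280,170:370];b=cv2.imread('pics/scene_c.png')[110:290,140:370]
cv2.imwrite('pics/c.png',cv2.vconcat([cv2.resize(a,(600,300),interpolation=2),cv2.resize(b,(600,300),interpolation=2)]))"
```

```text
(no output)
```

View pics/c.png

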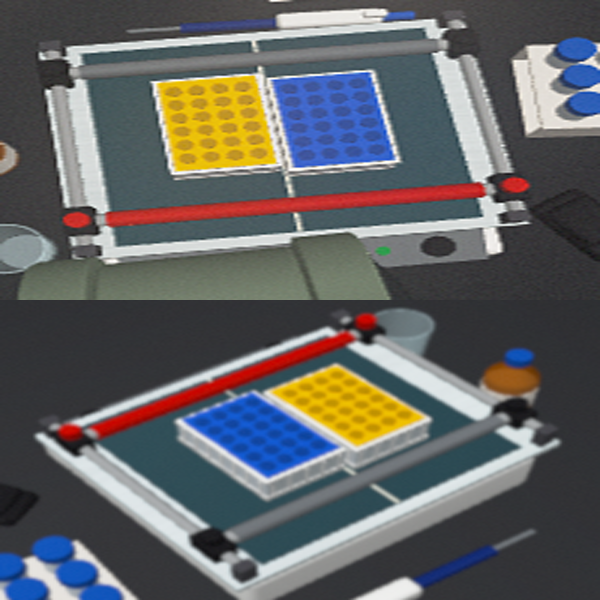

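The plates are nearly square. The seam, at about (275,120) in the upper crop, lies along the white line with a gap of about 3.7 mm on yellow's side. I'll push yellow the rest of the way.

Run:
```python
from rob import *
movep(W(8,125,190),SIDE); movel(W(8,125,116),max_speed=120,guard=15)
movel(W(8,100.5,116),max_speed=60,guard=20); rep()
for y in(98,97,96.3,95.7): print(movel(W(8,y,116),max_speed=12,guard=20)); rep()
movel(W(8,130,116),max_speed=120); movel(W(8,130,190),max_speed=200)
movep(W(-230,60,260),FRONT); clamp(); rep()
look("d")
```

```text
t 13.53 tcp [  8.  100.3] 116.1 F [ 0.4  0.5 -0.5]
False
t 13.88 tcp [ 8.  98.1] 116.0 F [-0.2  0.4 -0.1]
False
t 14.13 tcp [ 8.  97.1] 116.0 F [ 0.1 -0.2 -0.8]
False
t 14.38 tcp [ 8.  96.3] 116.0 F [-0.4  0.5  0.4]
False
t 14.63 tcp [ 8.  95.6] 116.0 F [-0.8 -0.   0.9]
t 17.51 tcp [-230.   60.] 260.0 F [ 0.3 -0.2  0.7]
top yellow [ 8.6 43.2] yaw -0.0 [119.1  75.9]
top blue [  1.1 -42.5] yaw -0.004 [118.7  75.4]
top bar x -102.7
scene yellow [ 7.9 41.2] yaw 0.005 [118.7  76. ]
scene blue [  1.1 -45.4] yaw -0.002 [116.6  75. ]
scene bar x -104.2
```

Run:
```python
from rob import *
open_gripper(); movep(W(8,125,190),SIDE); movel(W(8,125,116),max_speed=120,guard=15)
movel(W(8,98,116),max_speed=60,guard=20)
print(movel(W(8,94.8,116),max_speed=12,guard=20)); rep()
movel(W(8,130,116),max_speed=120); movel(W(8,130,190),max_speed=200)
movep(W(-230,60,260),FRONT); clamp(); rep()
look("e")
```

```text
False
t 21.38 tcp [ 8.  94.8] 115.9 F [-0.6  0.5 -0.5]
t 24.28 tcp [-230.   60.] 260.0 F [-0.6  0.1  0.4]
top yellow [ 8.6 42.4] yaw -0.0 [119.1  75.8]
top blue [  1.1 -43.1] yaw -0.001 [118.6  75.6]
top bar x -102.7
scene yellow [ 8.  40.5] yaw -0.004 [118.6  76.3]
scene blue [  1.2 -46.5] yaw -0.004 [116.9  73.6]
scene bar x -104.3
```

Run:
```python
from rob import *
movep(W(-143,0,190),FRONT); movel(W(-143,0,122),max_speed=100,guard=15); rep()
print(movel(W(-78,0,122),max_speed=40,guard=22)); rep()
s0=read_state()
for x in np.arange(-76.5,-63,1.):
    h=movel(W(x,0,122),max_speed=10,guard=14); s=read_state(); f=-(s["ft_force"]@sx)
    print(x,h,S(s["eef_pos"]).round(1)[0],round(f,1))
    if h or f>12: break
rep(); look("f")
```

```text
t 25.79 tcp [-142.7    0. ] 122.6 F [ 0.1 -0.6  0.4]
False
t 27.57 tcp [-78.1  -0. ] 121.9 F [-5.2 -1.4  3.8]
-76.5 False -76.6 5.3
-75.5 False -75.6 5.8
-74.5 False -74.6 5.6
-73.5 False -73.6 5.8
-72.5 False -72.6 6.4
-71.5 False -71.6 6.6
-70.5 False -70.6 7.0
-69.5 False -69.6 6.1
-68.5 False -68.6 5.8
-67.5 False -68.0 8.6
-66.5 False -67.9 14.0
t 30.37 tcp [-67.9  -0.1] 121.7 F [-13.8  -2.3   8.4]
top yellow [41.  78.5] yaw -0.227 [91.7 18.7]
top blue [ 136.2 -118. ] yaw -1.71 [19.3  7.7]
top bar x -47.9
scene yellow [24.9 40.2] yaw -0.002 [118.8  76.3]
scene blue [ 25.6 -46.6] yaw -0.002 [117.   73.7]
scene bar x -54.4
```

Run:
```python
from rob import *
movel(W(-100,0,122),max_speed=80); movel(W(-110,0,200),max_speed=150); movep(W(-230,60,260),FRONT); rep()
look("g")
a=cv2.imread('pics/top_g.png')[110:280,170:370];b=cv2.imread('pics/scene_g.png')[110:290,140:370]
cv2.imwrite('pics/g.png',cv2.vconcat([cv2.resize(a,(600,300),interpolation=2),cv2.resize(b,(600,300),interpolation=2)]))
```

```text
t 32.35 tcp [-229.9   60.1] 259.8 F [ 0.  -0.2  0.1]
top yellow [25.5 42.3] yaw -0.0 [119.1  75.9]
top blue [ 25.2 -43.2] yaw -0.001 [118.5  75.6]
top bar x -48.1
scene yellow [24.6 40.2] yaw -0.003 [118.1  76.3]
scene blue [ 25.5 -46.6] yaw -0.004 [117.1  73.6]
scene bar x -54.3
```

View pics/g.png

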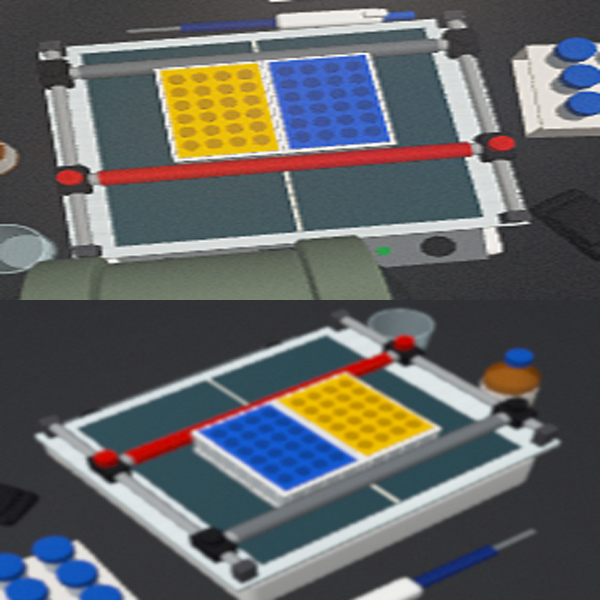

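Both plates now sit touching and square, with the seam (about (278,110) in the upper crop) on the line. They are held between the red and grey bars, and the bar has travelled about 67 mm.

```bash
python3 -c "
from workcell import *
print(finish_job())"
```

```text
the job is handed in; nothing more can be done
None
```

The job is done and handed in: the plates touch within about 1 mm of the white line, and the red bar holds them square and snug against the fixed bar after about 67 mm of travel and a 14 N final push, at about 32 s of the 54 s allowed.

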